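# Swing the magnifier aside and hold the cover over the case's screw holes

### The job

The soldering inside the open instrument case is done: swing the bench magnifier aside so that its head is well clear of the case and stays there. Then lift the loose cover by its handle and bring it over the case, turned so that the coax connector comes up through the large round hole, and hold it level, about a centimetre above the rim and touching nothing of the case, with its four screw holes straight over the four threaded holes, so that I can start the screws. Finish while still holding it there, and leave the other things on the bench where they are.

Things in the scene. Friction and masses are not known exactly. Their poses are not given: they have to be found in the camera images.
- board: fixed work board under the case and the cover: plywood with a dark rubber top, 250 x 385 mm (its x, y), square to the bench; its top is 16 mm above the bench; origin at the centre of its underside
- case: open grey instrument case, 90 x 140 x 40 mm (its x, y, z), fixed on the work board; origin at the centre of its underside, z up. Four 14 mm corner bosses, tops at rim height, each with a 4 mm threaded hole at x = +-36, y = +-61 mm. At x = +10, y = +50 mm an upright coax connector, 15 mm across, stands 22 mm above the rim
- thread1 (a point): mouth of the case's threaded hole at case x = -36, y = -61 mm, at rim height
- thread2 (a point): the same at x = +36, y = -61 mm
- thread3 (a point): the same at x = +36, y = +61 mm (the end with the coax connector)
- thread4 (a point): the same at x = -36, y = +61 mm (the end with the coax connector)
- cover: loose cover: bare aluminium plate 90 x 140 x 4 mm (x, y, z), 140 to 280 g, face up on the board; origin at the centre of its underside, z up. 7 mm screw holes at x = +-36, y = +-61 mm, a 22 mm connector hole at x = +10, y = +50 mm: it fits the case with both frames parallel, not the other way round. Dark bow handle on top (handle)
- hole1 (a point): cover's screw hole at cover x = -36, y = -61 mm, at the underside; it belongs over thread1
- hole2 (a point): the same at x = +36, y = -61 mm; belongs over thread2
- hole3 (a point): the same at x = +36, y = +61 mm (the end with the connector hole); belongs over thread3
- hole4 (a point): the same at x = -36, y = +61 mm (the end with the connector hole); belongs over thread4
- handle (a point): centre of the handle's grip bar, 36 mm above the cover's underside, at cover x = 0, y = -4 mm. Bar 10 mm wide in x, 12 mm high, 66 mm long in y, on two 10 mm legs at y = -32 and +24 mm; 26 mm free between plate and bar. Take it from above, fingers closing along the cover's x
- magnifier: bench magnifier, fixed to the bench: round foot 90 mm across, upright steel pillar 18 mm thick and 239 mm high; origin under the pillar's axis at bench height
- boom_hinge (a point): on the pillar's axis at the height of the boom's tube, 205 mm above the bench: the boom swings about the vertical through this point
- boom (a joint): swing of the boom about the pillar, rad, -0.5 to 1.7; starts over the case (-0.15 to 0.15); grows counter-clockwise seen from above, taking the head to the robot's right and back; at 0 it points along the magnifier's -x. Stiff: stays where left, about 5 N half-way along moves it. Level steel tube 12 mm thick, bare from 16 to 121 mm from the pillar's axis
- lens (a point): centre of the magnifier's round head, 110 mm across and 20 mm high, 195 mm from the pillar's axis at the tube's height; a 12 mm stub grip juts 31 mm out of its far side
- solder_spool: bystander: spool of solder, 56 mm high, standing left of the case
- screw_jar: bystander: small jar with a white lid, 68 mm high, behind the spool
- parts_tin: bystander: open round tin of small hardware, 69 mm across, 26 mm high, at the board's front edge
- multimeter: bystander: hand multimeter 165 x 82 x 43 mm, right of the magnifier
- driver: bystander: red-handled screwdriver, 166 mm long, on the bench behind the board
- trim_tool: bystander: small blue-handled screwdriver, 113 mm long, at the board's front edge

How it is judged:
By the outcome, as a careful person would: the job done as asked, in the order asked, and still so for the second after the job is handed in, while the arm keeps its last pose, push and grip.
It also fails if it takes over 64 s, if anything falls off the work surface, if the arm or the gripper's body presses on something with over 40 N, if the wrist force passes 120 N, or if a joint passes its speed limit or range.

### The arm

A 6-joint arm with a two-finger parallel gripper is mounted at the origin on a cart in front of the work surface, level with it; the furniture and walls round the work are solid. World frame = base frame: x ahead of the robot, y to its left, z up, the work surface at z = 0. Lengths are in m, angles in rad, forces in N, time in s.
With the tool pointing down it reaches from about 0.225 to 0.875 m from the base axis. Payload 3.4 kg.
Tool frame: the origin (TCP) lies at the very end of the fingers, on their centre line; the grasp point (between the pads) lies 19 mm behind it (manip.pinch_z is the distance from the TCP to the grasp point, in m); z points along the fingers, y is the line along which they close (so a half turn about z gives the same grasp; the last joint's range is limited). The gripper opens to 85 mm and grips with 20 to 120 N. Pads are 22 mm wide; open, the fingers measure 114 mm over their backs; the gripper's body (76 mm by 85 mm) begins 54 mm behind the grasp point. The pads swing forward as they close: fully open they stand 13 mm farther back than shut.
Start: joints at [-1.291, 0.276, 1.505, -0, 1.361, -0.121], TCP at [0.224, -0.529, 0.231] pointing down, gripper open.
Joint ranges: [-2.89, 2.89], [-0.75, 2.08], [0.22, 2.7], [-1.18, 4.32], [0.11, 2.71], [-2.7, 2.7]. Speed limits (rad/s): [2.57, 2.57, 3.14, 3.14, 3.14, 3.14].

### API

Orientations are given as a unit quaternion [w, x, y, z].
In Python, from rig import manip gives the robot as it stands. The module is installed in compiled form; this text tells all that it offers.
- The arm moves only by the shell command python3 -m jog 'ROWS' [FORCE]. ROWS is JSON, a list of rows, each an object of numbers: "dx", "dy", "dz": the shift along the tool's x, y, z each as a share of 25 cm, from -1 to 1; "ax", "ay", "az": the turn, a rotation vector about the tool's x, y, z each as a share of 90 degrees, from -1 to 1; "grip": the opening, from -1 (shut) to 1 (fully open), so that 0 is half open. A call has 1 to 5 rows; each row is the pose to reach, as a shift and turn from the pose commanded when the call began, along the tool's axes at that moment; what a row does not reach only later rows make up. A row lasts 1/12 s, in which the tool goes at most 41.7 mm and 7.16 degrees, less where a joint would pass 70% of its speed; a pose out of reach is approached as far as the arm can. A call with a number of a shift or a turn outside -1 to 1 is refused whole. A call with a gripper value outside its range is refused whole. The fingers move at their own pace and stop on an object; FORCE is the grip in N (left out, the last holds). Time passes only in rows, so rows that repeat a pose let the fingers close. It gives the time, the measured TCP pose, the force, the opening and the grip force at its end, in the units of the state.
- manip.get_state(): the state, without advancing time (a new reading comes with each control period).
- manip.get_image(name): name is "side" or "top" or "wrist"; returns a dict with "img" (480x640x3 uint8, red, green, blue), "mtx" (3x3 intrinsics, pixels), "k1" (the pictures are not rectified: a ray, as slopes to the right and down, at radius r is drawn at 1 + k1 r^2 times it, then the intrinsics apply), "world_to_cam" (4x4, takes a point from world to camera coordinates); the wrist camera has in their place "T_tool_cam" (4x4, takes a point from camera to tool coordinates, whose origin is the TCP and whose axes are the flange's). Camera axes: x right, y down, z forward; pixel columns grow to the right and rows downward; lengths in m; the calibration is good to about 2 mm. A picture is of the moment at which its call begins: read the wrist's pose just before it. There is no depth.
- manip.sign_off(): hands the job in; it is judged then, once.
The state is a dict: "clock": time; "qpos": joint angles; "qd": joint speeds; "effort": joint torques, N m; "position": TCP position; "ee_rot": TCP orientation; "contact_force": force on the tool from outside, world axes, zero at the start; "moment": the same for the moment, N m; "width": finger opening in m; "gripper_force": force on a finger pad.
Only numpy, scipy, OpenCV 4.12 (cv2) and the standard library are available. Lean on these libraries where they do the work, as an engineer would, in place of code of your own. Each camera call takes 0.05 s, during which the arm holds its last target. There are 200 camera calls.

## Working session

There is one attempt and no reset: what is moved stays moved. The work goes in short steps, Python scripts to look and compute and a shell command to move; the robot and the scene stay as the last step left them, time stands still between calls to the robot, and variables do not carry over. Pictures are saved under pics/ and viewed, at most 10 in all, crops included, and the job is handed in when it is done.

```bash
mkdir -p pics; cat > h.py <<'E'
import numpy as np, cv2
from rig import manip
from scipy.spatial.transform import Rotation as R
def rot(q): return R.from_quat([q[1],q[2],q[3],q[0]]).as_matrix()
def snap(n,fn=None):
    s=manip.get_state(); d=manip.get_image(n)
    if n=='wrist':
        T=np.eye(4);T[:3,:3]=rot(s['ee_rot']);T[:3,3]=s['position']
        C=T@np.array(d['T_tool_cam'])
    else: C=np.linalg.inv(np.array(d['world_to_cam']))
    d['C']=C
    if fn:
        cv2.imwrite('pics/'+fn+'.png',d['img'][:,:,::-1])
        np.savez('pics/'+fn+'.npz',img=d['img'],mtx=d['mtx'],k1=d['k1'],C=C)
    return d
def load(fn): return dict(np.load('pics/'+fn+'.npz'))
def ray(d,uv):
    k=float(d['k1']); uv=np.array(uv,float).reshape(-1,1,2)
    p=cv2.undistortPoints(uv,np.array(d['mtx']),np.array([k,0,0,0,0.]))[:,0]
    v=np.c_[p,np.ones(len(p))]@d['C'][:3,:3].T
    return d['C'][:3,3],v
def onz(d,uv,z):
    o,v=ray(d,uv); return o+v*((z-o[2])/v[:,2])[:,None]
def proj(d,P):
    W=np.linalg.inv(d['C']);P=np.atleast_2d(P)
    return cv2.projectPoints(P@W[:3,:3].T+W[:3,3],np.zeros(3),np.zeros(3),np.array(d['mtx']),np.array([float(d['k1']),0,0,0,0.]))[0][:,0]
E
python3 - <<'E'
from h import *
np.set_printoptions(precision=3,suppress=True)
for n in ['top','side']:
    d=snap(n,n+'0'); print(n,d['C'],d['k1'],d['mtx'][0][0])
print(manip.get_state())
E
```

```text
top [[ 0.002 -0.985  0.17   0.288]
 [-1.    -0.001  0.005 -0.131]
 [-0.005 -0.17  -0.985  1.236]
 [ 0.     0.     0.     1.   ]] 0.06313642963744719 618.1253779283583
side [[ 0.853 -0.207  0.479 -0.071]
 [-0.521 -0.316  0.793 -1.029]
 [-0.013 -0.926 -0.377  0.566]
 [ 0.     0.     0.     1.   ]] -0.1279885775761745 602.9305637299856
{'clock': 0.1, 'qpos': array([-1.291,  0.277,  1.506,  0.   ,  1.361, -0.121]), 'qd': array([-0.003, -0.001, -0.003,  0.001,  0.   ,  0.   ]), 'effort': array([  0.002, -41.77 , -24.64 ,  -0.   ,   0.006,   0.   ]), 'position': array([ 0.224, -0.529,  0.231]), 'ee_rot': array([-0.001,  0.98 ,  0.199, -0.   ]), 'contact_force': array([ 0.366, -0.256,  0.042]), 'moment': array([-0.038,  0.02 , -0.036]), 'gripper_force': 0.0, 'width': 0.08518250056180124}
```

View pics/top0.png

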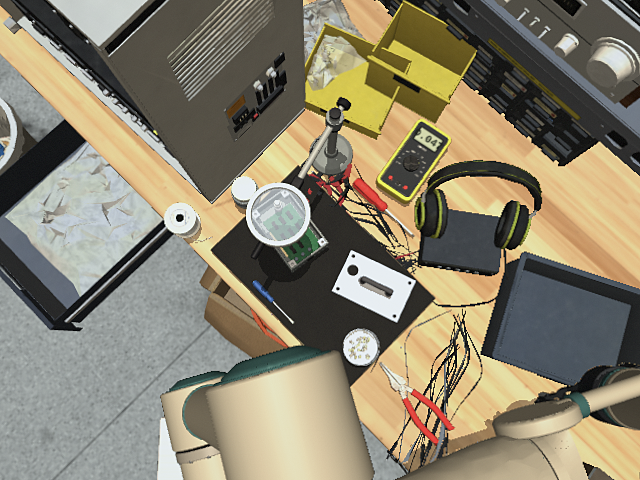

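View pics/side0.png

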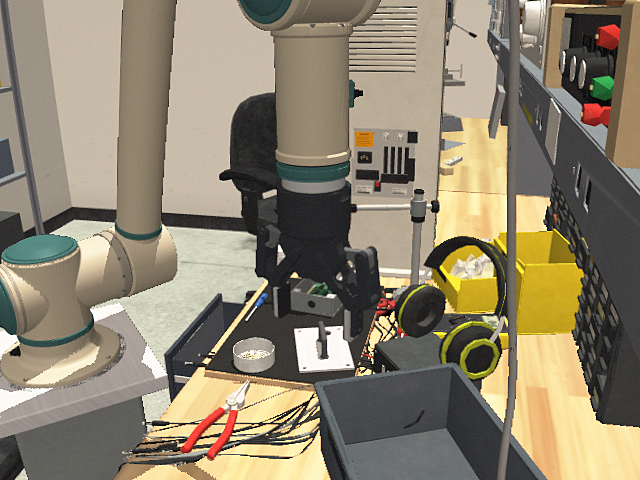

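The top view shows the lens at (279,214), the pillar cap at (335,115), the cover centred near (373,285) with its big hole at (352,270), and the case under the lens around (300,240). The side view shows the gripper hanging in front of the case and the cover at (325,348).

```bash
python3 - <<'E'
from h import *
np.set_printoptions(precision=4,suppress=True)
d=load('top0'); im=d['img']
hsv=cv2.cvtColor(im,cv2.COLOR_RGB2HSV)
m=((hsv[:,:,1]<40)&(hsv[:,:,2]>150)).astype(np.uint8)
m[:245]=0;m[325:]=0;m[:,:325]=0;m[:,420:]=0
cs,_=cv2.findContours(m,cv2.RETR_CCOMP,cv2.CHAIN_APPROX_NONE)
for c in cs:
    a=cv2.contourArea(c)
    if a>8: print(a,cv2.minAreaRect(c), onz(d,cv2.minAreaRect(c)[0],.020)[0,:2])
c=max(cs,key=cv2.contourArea)
P=onz(d,c[:,0].astype(float),.020)[:,:2]
r=cv2.minAreaRect((P*1000).astype(np.float32)); print('cover',r)
# big hole
print('pillar top',onz(d,[[335,104],[334,117]],.239)); 
print('lens',onz(d,[[279,214]],.205))
b=cv2.resize(im[150:330,220:430],None,fx=3.8,fy=3.3,interpolation=cv2.INTER_CUBIC)
b=cv2.resize(im[90:300,220:430],None,fx=2.8,fy=2.8,interpolation=cv2.INTER_CUBIC)
cv2.imwrite('pics/crop.png',b[:,:,::-1])
E
```

```text
3219.0 ((373.6017150878906, 285.7865295410156), (72.70176696777344, 46.0458869934082), 25.463346481323242) [ 0.3997 -0.2545]
11.0 ((394.00006103515625, 315.5000305175781), (3.535533905029297, 3.535533905029297), 45.0) [ 0.3419 -0.2931]
13.5 ((337.2500305175781, 288.2500305175781), (3.535533905029297, 4.242640495300293), 45.0) [ 0.3947 -0.183 ]
12.0 ((409.00006103515625, 282.5000305175781), (3.535533905029297, 3.535533905029297), 45.0) [ 0.4064 -0.324 ]
271.0 ((375.1351318359375, 285.8108215332031), (37.548728942871094, 10.718812942504883), 27.407573699951172) [ 0.3997 -0.2575]
110.5 ((352.2500305175781, 269.7500305175781), (11.31370735168457, 12.020814895629883), 45.0) [ 0.4313 -0.2129]
12.0 ((353.0000305175781, 255.50003051757812), (3.535533905029297, 3.535533905029297), 45.0) [ 0.4598 -0.2147]
cover ((400.3796081542969, -254.04315185546875), (141.1055450439453, 90.92765045166016), 64.21846008300781)
pillar top [[ 0.688  -0.1717  0.239 ]
 [ 0.665  -0.1699  0.239 ]]
lens [[ 0.5049 -0.0767  0.205 ]]
```

View pics/crop.png

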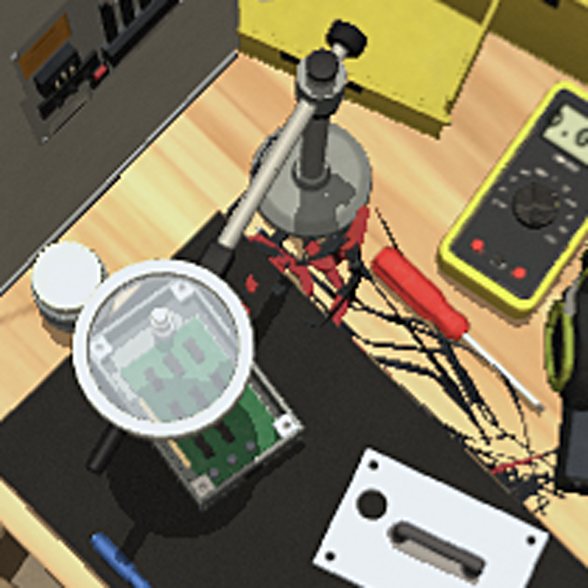

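The crop puts the pillar cap at crop (323,68), the bare tube at crop (265,170), the coax at (160,318), and the near case bosses at (204,485) and (287,425).

```bash
python3 - <<'E'
from h import *
np.set_printoptions(precision=3,suppress=True)
d=load('top0'); s=load('side0')
f=lambda p:(np.array(p)/2.8+[220,90]).tolist()
H=onz(d,f([322,66]),.239)[0];print('hinge',H)
L=onz(d,f([165,349]),.205)[0];print('lens',L,np.hypot(*(L-H)[:2]),np.degrees(np.arctan2(*(L-H)[1::-1])))
print('stub tip',onz(d,f([93,466]),.205))
print('bosses',onz(d,[f([204,485]),f([287,425]),f([182,287]),f([98,345])],.056))
print('coax',onz(d,f([161,313]),.078), 'cabinet corner',onz(d,[[210,198],[245,165]],0))
def tri(a,b):
    o1,v1=ray(d,a);o2,v2=ray(s,b);v1,v2=v1[0],v2[0]
    t=np.linalg.lstsq(np.c_[v1,-v2],o2-o1,rcond=None)[0]
    return (o1+v1*t[0]+o2+v2*t[1])/2, np.linalg.norm(o1+v1*t[0]-o2-v2*t[1])
print('hp band top',tri([485,163],[480,240]),'left cup',tri([430,195],[420,285]), 'pillar cap',tri([334,112],[419,190]))
E
```

```text
hinge [ 0.671 -0.172  0.239]
lens [ 0.504 -0.077  0.205] 0.1924009651469025 150.40988713974036
stub tip [[ 0.432 -0.034  0.205]]
bosses [[ 0.44  -0.096  0.056]
 [ 0.481 -0.154  0.056]
 [ 0.579 -0.08   0.056]
 [ 0.538 -0.022  0.056]]
coax [[ 0.555 -0.067  0.078]] cabinet corner [[0.581 0.076 0.   ]
 [0.651 0.005 0.   ]]
hp band top (array([ 0.587, -0.422,  0.233]), np.float64(0.0017208516235997394)) left cup (array([ 0.549, -0.344,  0.137]), np.float64(0.01367059039446942)) pillar cap (array([ 0.676, -0.171,  0.237]), np.float64(0.002857700885905862))
```

```bash
python3 - <<'E'
from h import *
np.set_printoptions(precision=3,suppress=True)
d=load('top0'); s=load('side0')
for p in [[423,190],[430,176],[440,170],[455,165],[485,162]]:
    for z in [.1,.13,.16,.19,.22]:
        P=onz(d,p,z); print(p,z,P[0],proj(s,P)[0])
c=s['img'][220:390,380:560]; b=cv2.resize(c,None,fx=3.5,fy=3.5,interpolation=cv2.INTER_CUBIC)
cv2.imwrite('pics/hp.png',b[:,:,::-1])
E
```

```text
[423, 190] 0.1 [ 0.573 -0.342  0.1  ] [433.174 299.987]
[423, 190] 0.13 [ 0.566 -0.337  0.13 ] [428.733 284.024]
[423, 190] 0.16 [ 0.558 -0.331  0.16 ] [424.17  267.697]
[423, 190] 0.19 [ 0.551 -0.325  0.19 ] [419.484 251.006]
[423, 190] 0.22 [ 0.543 -0.32   0.22 ] [414.672 233.947]
[430, 176] 0.1 [ 0.6   -0.356  0.1  ] [450.455 299.11 ]
[430, 176] 0.13 [ 0.592 -0.35   0.13 ] [445.768 283.216]
[430, 176] 0.16 [ 0.584 -0.344  0.16 ] [440.948 266.957]
[430, 176] 0.19 [ 0.576 -0.338  0.19 ] [435.995 250.331]
[430, 176] 0.22 [ 0.567 -0.332  0.22 ] [430.905 233.336]
[440, 170] 0.1 [ 0.612 -0.375  0.1  ] [463.185 301.612]
[440, 170] 0.13 [ 0.603 -0.369  0.13 ] [458.273 285.556]
[440, 170] 0.16 [ 0.595 -0.362  0.16 ] [453.221 269.133]
[440, 170] 0.19 [ 0.586 -0.356  0.19 ] [448.027 252.34 ]
[440, 170] 0.22 [ 0.578 -0.349  0.22 ] [442.688 235.177]
[455, 165] 0.1 [ 0.622 -0.404  0.1  ] [479.241 306.553]
[455, 165] 0.13 [ 0.613 -0.396  0.13 ] [474.02  290.174]
[455, 165] 0.16 [ 0.604 -0.389  0.16 ] [468.647 273.422]
[455, 165] 0.19 [ 0.595 -0.382  0.19 ] [463.12  256.298]
[455, 165] 0.22 [ 0.586 -0.375  0.22 ] [457.439 238.801]
[485, 162] 0.1 [ 0.627 -0.46   0.1  ] [506.756 318.978]
[485, 162] 0.13 [ 0.618 -0.451  0.13 ] [500.937 301.777]
[485, 162] 0.16 [ 0.609 -0.443  0.16 ] [494.946 284.193]
[485, 162] 0.19 [ 0.601 -0.434  0.19 ] [488.781 266.229]
[485, 162] 0.22 [ 0.592 -0.425  0.22 ] [482.441 247.887]
```

View pics/hp.png

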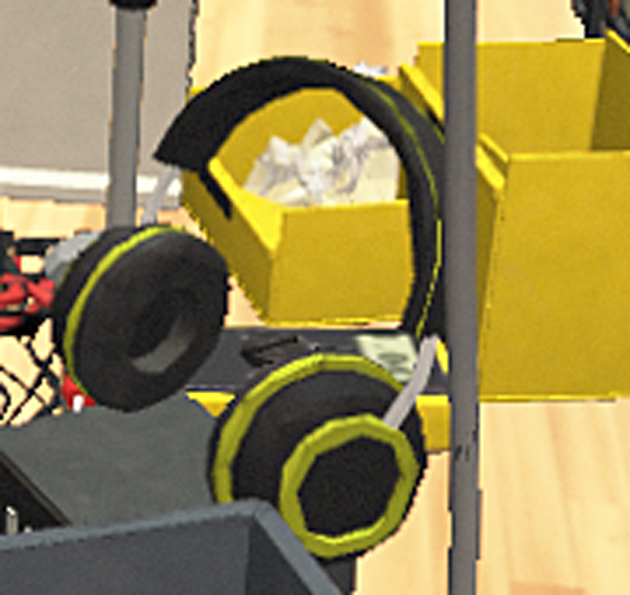

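The crop shows the headphone band's left end at side pixel (427,263), about z = 0.165. The band reaches head height near (0.58, -0.345), so I'll swing the boom only about 68°, to heading ~218°.

```bash
cat >> h.py <<'E'
def shares(Ps,yaw_deg=0):
    s=manip.get_state(); M=rot(s['ee_rot']); p=np.array(s['position'])
    for P in Ps:
        P=np.array(P,float); print('to',P,'shares',np.round(M.T@(P-p)/.25,3)); p=P
E
python3 - <<'E'
from h import *
shares([(.30,-.33,.231),(.30,-.13,.231),(.35,.04,.231),(.462,.01,.231),(.462,.01,.185)])
print(rot(manip.get_state()['ee_rot']).round(3))
E
```

```text
to [ 0.3   -0.33   0.231] shares [ 0.59  -0.615 -0.001]
to [ 0.3   -0.13   0.231] shares [ 0.312 -0.737  0.001]
to [0.35  0.04  0.231] shares [ 0.449 -0.548  0.001]
to [0.462 0.01  0.231] shares [ 0.366  0.285 -0.   ]
to [0.462 0.01  0.185] shares [-0.     0.     0.184]
[[ 0.921  0.39  -0.   ]
 [ 0.39  -0.921  0.002]
 [ 0.    -0.002 -1.   ]]
```

```bash

python3 -m jog '[{"dx":0.59,"dy":-0.615,"grip":-1},{"dx":0.59,"dy":-0.615,"grip":-1},{"dx":0.59,"dy":-0.615,"grip":-1},{"dx":0.59,"dy":-0.615,"grip":-1},{"dx":0.59,"dy":-0.615,"grip":-1}]' 30
python3 -m jog '[{"dx":0.312,"dy":-0.737,"grip":-1},{"dx":0.312,"dy":-0.737,"grip":-1},{"dx":0.312,"dy":-0.737,"grip":-1},{"dx":0.312,"dy":-0.737,"grip":-1},{"dx":0.312,"dy":-0.737,"grip":-1}]'
python3 -m jog '[{"dx":0.449,"dy":-0.548,"grip":-1},{"dx":0.449,"dy":-0.548,"grip":-1},{"dx":0.449,"dy":-0.548,"grip":-1},{"dx":0.449,"dy":-0.548,"grip":-1},{"dx":0.449,"dy":-0.548,"grip":-1}]'
python3 - <<'E'
from h import *
shares([(.462,.01,.231),(.462,.01,.185)])
E
```

```text
to [0.462 0.01  0.231] shares [ 1.717e+00 -1.614e+00  1.000e-03]
to [0.462 0.01  0.185] shares [-0.     0.     0.184]schema error: expected keys dx, dy, dz, ax, ay, az, grip
schema error: expected keys dx, dy, dz, ax, ay, az, grip
schema error: expected keys dx, dy, dz, ax, ay, az, grip
```

```bash

python3 -m jog '[{"dx":0.59,"dy":-0.615,"dz":0,"ax":0,"ay":0,"az":0,"grip":-1},{"dx":0.59,"dy":-0.615,"dz":0,"ax":0,"ay":0,"az":0,"grip":-1},{"dx":0.59,"dy":-0.615,"dz":0,"ax":0,"ay":0,"az":0,"grip":-1},{"dx":0.59,"dy":-0.615,"dz":0,"ax":0,"ay":0,"az":0,"grip":-1},{"dx":0.59,"dy":-0.615,"dz":0,"ax":0,"ay":0,"az":0,"grip":-1}]' 30
python3 -m jog '[{"dx":0.31,"dy":-0.74,"dz":0,"ax":0,"ay":0,"az":0,"grip":-1},{"dx":0.31,"dy":-0.74,"dz":0,"ax":0,"ay":0,"az":0,"grip":-1},{"dx":0.31,"dy":-0.74,"dz":0,"ax":0,"ay":0,"az":0,"grip":-1},{"dx":0.31,"dy":-0.74,"dz":0,"ax":0,"ay":0,"az":0,"grip":-1},{"dx":0.31,"dy":-0.74,"dz":0,"ax":0,"ay":0,"az":0,"grip":-1}]'
python3 -m jog '[{"dx":0.45,"dy":-0.55,"dz":0,"ax":0,"ay":0,"az":0,"grip":-1},{"dx":0.45,"dy":-0.55,"dz":0,"ax":0,"ay":0,"az":0,"grip":-1},{"dx":0.45,"dy":-0.55,"dz":0,"ax":0,"ay":0,"az":0,"grip":-1},{"dx":0.45,"dy":-0.55,"dz":0,"ax":0,"ay":0,"az":0,"grip":-1},{"dx":0.45,"dy":-0.55,"dz":0,"ax":0,"ay":0,"az":0,"grip":-1}]'
python3 - <<'E'
from h import *
shares([(.462,.01,.231),(.462,.01,.185)])
E
```

```text
clock: 0.52
position: [0.2985, -0.3327, 0.2308]
ee_rot: [-0.0, 0.98, 0.199, -0.0]
contact_force: [0.7, 0.4, 1.0]
width: 0.0254
gripper_force: 0.0
clock: 0.93
position: [0.2964, -0.1312, 0.2309]
ee_rot: [-0.001, 0.98, 0.199, -0.0]
contact_force: [0.9, 0.5, -0.2]
width: -0.0
gripper_force: 0.0
clock: 1.35
position: [0.348, 0.0417, 0.2313]
ee_rot: [-0.002, 0.979, 0.202, 0.001]
contact_force: [-0.0, -0.6, 0.4]
width: 0.0
gripper_force: 0.0
to [0.462 0.01  0.231] shares [0.369 0.297 0.001]
to [0.462 0.01  0.185] shares [-0.     0.001  0.184]
```

```bash

python3 -m jog '[{"dx":0.37,"dy":0.295,"dz":0,"ax":0,"ay":0,"az":0,"grip":-1},{"dx":0.37,"dy":0.295,"dz":0,"ax":0,"ay":0,"az":0,"grip":-1},{"dx":0.37,"dy":0.295,"dz":0,"ax":0,"ay":0,"az":0,"grip":-1},{"dx":0.37,"dy":0.295,"dz":0.184,"ax":0,"ay":0,"az":0,"grip":-1},{"dx":0.37,"dy":0.295,"dz":0.184,"ax":0,"ay":0,"az":0,"grip":-1}]'
python3 - <<'E'
from h import *
H=np.array([.671,-.172])
s=manip.get_state(); M=rot(s['ee_rot']); p=np.array(s['position'])
for i,f in enumerate([152,159,166,173,180,187,194,201,208,214,218]):
    a=np.radians(f); q=H+.265*np.array([np.cos(a),np.sin(a)])+.019*np.array([np.sin(a),-np.cos(a)])
    P=np.r_[q,.185]; print(f,P,np.round(M.T@(P-p)/.25,3))
    if f in(180,208): p=P
E
```

```text
clock: 1.77
position: [0.4599, 0.0045, 0.1805]
ee_rot: [-0.001, 0.98, 0.199, -0.004]
contact_force: [-2.3, -0.7, -1.1]
width: -0.0
gripper_force: 0.0
152 [ 0.44593885 -0.03081403  0.185     ] [-0.107  0.108 -0.018]
159 [ 0.43041018 -0.05929447  0.185     ] [-0.208  0.189 -0.017]
166 [ 0.41846815 -0.08945508  0.185     ] [-0.299  0.281 -0.017]
173 [ 0.41029079 -0.12084625  0.185     ] [-0.378  0.384 -0.017]
180 [ 0.406 -0.153  0.185] [-0.444  0.496 -0.017]
187 [ 0.40565975 -0.185437    0.185     ] [-0.052  0.119 -0.   ]
194 [ 0.40927512 -0.21767368  0.185     ] [-0.089  0.243 -0.   ]
201 [ 0.4167922  -0.24922948  0.185     ] [-0.11   0.371 -0.001]
208 [ 0.42809893 -0.27963396  0.185     ] [-0.116  0.501 -0.001]
214 [ 0.44068038 -0.30443441  0.185     ] [ 0.008  0.111 -0.001]
218 [ 0.45047958 -0.32017809  0.185     ] [ 0.019  0.184 -0.001]
```

```bash

python3 -m jog '[{"dx":-0.06,"dy":0.06,"dz":-0.018,"ax":0,"ay":0,"az":0,"grip":-1},{"dx":-0.107,"dy":0.108,"dz":-0.018,"ax":0,"ay":0,"az":0,"grip":-1},{"dx":-0.158,"dy":0.148,"dz":-0.018,"ax":0,"ay":0,"az":0,"grip":-1},{"dx":-0.208,"dy":0.189,"dz":-0.018,"ax":0,"ay":0,"az":0,"grip":-1},{"dx":-0.299,"dy":0.281,"dz":-0.018,"ax":0,"ay":0,"az":0,"grip":-1}]'
python3 - <<'E'
from h import *
snap('top','t1')
E
```

```text
clock: 2.18
position: [0.4204, -0.0876, 0.1904]
ee_rot: [-0.001, 0.98, 0.2, 0.001]
contact_force: [3.1, 1.1, 0.9]
width: 0.0003
gripper_force: 1.1
```

View pics/t1.png

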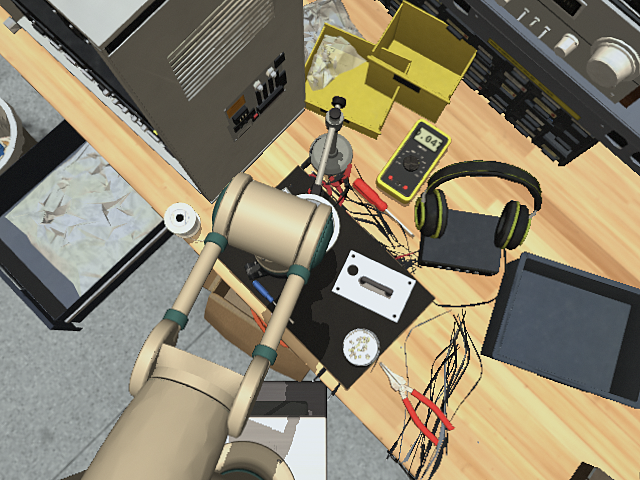

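The top view shows the wrist over the stub at about (275,225), with the head pushed right to (318,215), so the boom is turning. I'll carry on along the arc.

```bash

python3 -m jog '[{"dx":-0.079,"dy":0.103,"dz":0.01,"ax":0,"ay":0,"az":0,"grip":-1},{"dx":-0.145,"dy":0.215,"dz":0.01,"ax":0,"ay":0,"az":0,"grip":-1},{"dx":-0.197,"dy":0.334,"dz":0.01,"ax":0,"ay":0,"az":0,"grip":-1},{"dx":-0.234,"dy":0.458,"dz":0.01,"ax":0,"ay":0,"az":0,"grip":-1},{"dx":-0.255,"dy":0.586,"dz":0.01,"ax":0,"ay":0,"az":0,"grip":-1}]'
python3 -m jog '[{"dx":-0.006,"dy":0.07,"dz":0,"ax":0,"ay":0,"az":0,"grip":-1},{"dx":-0.006,"dy":0.13,"dz":0,"ax":0,"ay":0,"az":0,"grip":-1},{"dx":0,"dy":0.19,"dz":0,"ax":0,"ay":0,"az":0,"grip":-1},{"dx":0.002,"dy":0.241,"dz":0,"ax":0,"ay":0,"az":0,"grip":-1},{"dx":0.013,"dy":0.314,"dz":0,"ax":0,"ay":0,"az":0,"grip":-1}]'
python3 - <<'E'
from h import *
snap('top','t2')
E
```

```text
clock: 2.65
position: [0.4172, -0.2489, 0.188]
ee_rot: [-0.001, 0.98, 0.199, 0.0]
contact_force: [1.0, 3.8, -1.2]
width: -0.0
gripper_force: 1.0
clock: 3.07
position: [0.4515, -0.3186, 0.1875]
ee_rot: [-0.002, 0.98, 0.199, -0.0]
contact_force: [-0.0, 2.2, -0.4]
width: -0.0001
gripper_force: 0.9
```

View pics/t2.png

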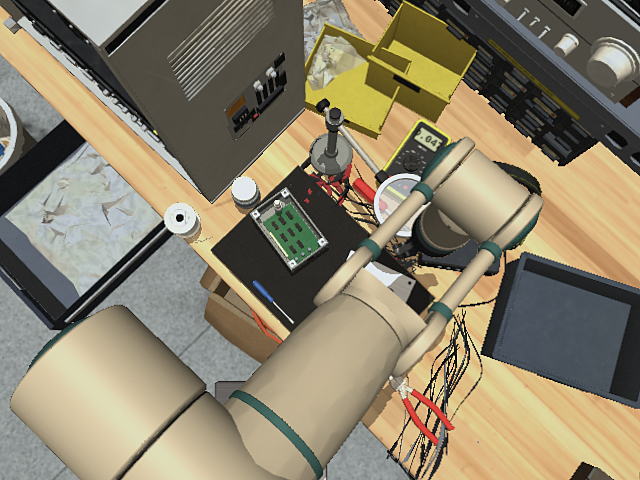

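The head is now at about (400,203) and the case is fully clear, with bosses near (287,190), (257,215), (321,255) and (292,268). Next I back off and go above the case for a close look.

```bash
python3 - <<'E'
from h import *
np.set_printoptions(precision=4,suppress=True)
d=load('t2'); L=onz(d,[[400,203]],.205)[0];v=L[:2]-[.671,-.172]
print(L,np.hypot(*v),np.degrees(np.arctan2(v[1],v[0])))
print('case bosses',onz(d,[[287,190],[257,215],[321,255],[292,268]],.056))
im=d['img'][170:290,235:340]; g=cv2.resize(im,None,fx=5,fy=5,interpolation=cv2.INTER_CUBIC); cv2.imwrite('pics/case.png',g[:,:,::-1])
print(np.array(manip.get_image('wrist')['T_tool_cam']))
shares([(.425,-.27,.1875),(.425,-.25,.30),(.43,-.15,.30)])
E
```

```text
[ 0.5241 -0.2829  0.205 ] 0.18406372878735938 -142.93120787858263
case bosses [[ 0.5843 -0.0841  0.056 ]
 [ 0.5341 -0.026   0.056 ]
 [ 0.4556 -0.1506  0.056 ]
 [ 0.4303 -0.0948  0.056 ]]
[[ 0.0008 -0.9569 -0.2906  0.0741]
 [ 1.      0.0009 -0.0001 -0.0006]
 [ 0.0004 -0.2906  0.9569 -0.1416]
 [ 0.      0.      0.      1.    ]]
to [ 0.425  -0.27    0.1875] shares [-0.024 -0.235 -0.001]
to [ 0.425 -0.25   0.3  ] shares [ 0.031 -0.073 -0.45 ]
to [ 0.43 -0.15  0.3 ] shares [ 0.174 -0.361 -0.001]
```

View pics/case.png

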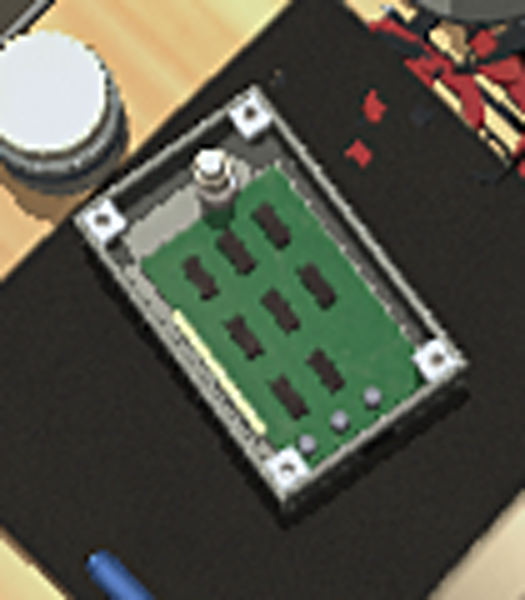

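The crop shows the four boss holes at crop (249,115), (103,220), (435,359) and (288,468), and the coax at (212,165), near the upper-left end. I'll fit both rigid poses in this one camera and retreat meanwhile.

```bash

python3 -m jog '[{"dx":-0.024,"dy":-0.12,"dz":0,"ax":0,"ay":0,"az":0,"grip":-1},{"dx":-0.024,"dy":-0.235,"dz":0,"ax":0,"ay":0,"az":0,"grip":-1},{"dx":0,"dy":-0.3,"dz":-0.15,"ax":0,"ay":0,"az":0,"grip":0},{"dx":0,"dy":-0.3,"dz":-0.3,"ax":0,"ay":0,"az":0,"grip":0.5},{"dx":0,"dy":-0.3,"dz":-0.4,"ax":0,"ay":0,"az":0,"grip":0.5}]'
cat >> h.py <<'E'
def fit(loc,P):
    loc=np.array(loc,float);P=np.array(P)[:,:2];a=loc-loc.mean(0);b=P-P.mean(0)
    th=np.arctan2((a[:,0]*b[:,1]-a[:,1]*b[:,0]).sum(),(a*b).sum());c,s=np.cos(th),np.sin(th)
    Rm=np.array([[c,-s],[s,c]]);t=P.mean(0)-Rm@loc.mean(0)
    return t,np.degrees(th),Rm,np.abs(P-(loc@Rm.T+t)).max()
E
python3 - <<'E'
from h import *
np.set_printoptions(precision=4,suppress=True)
d=load('t2'); f=lambda x,y:[x/5+235-.4,y/5+170-.4]
L=[(-.036,-.061),(.036,-.061),(.036,.061),(-.036,.061)]
case=fit(L,onz(d,[f(288,468),f(435,359),f(249,115),f(103,220)],.056)); print('case',case)
d=load('top0')
cov=fit(L+[(.01,.05)],onz(d,[[394,315.5],[409,282.5],[353,255.5],[337.25,288.25],[352.25,269.75]],.020)); print('cover',cov)
hw=cov[2]@[0,-.004]+cov[0]; gw=case[2]@[0,-.004]+case[0]
print('handle',hw,'goal',gw)
s=manip.get_state();M=rot(s['ee_rot']);print(s['position'],'tool y yaw',np.degrees(np.arctan2(M[1,1],M[0,1])),s['qpos'])
shares([(*hw,.287),(*hw,.11)])
E
```

```text
clock: 3.58
position: [0.4222, -0.249, 0.2901]
ee_rot: [0.001, 0.98, 0.2, 0.0]
contact_force: [0.4, -1.1, 0.0]
width: 0.0362
gripper_force: 0.0
case (array([ 0.5094, -0.0871]), np.float64(-53.17316227866855), array([[ 0.5994,  0.8005],
       [-0.8005,  0.5994]]), np.float64(0.0007816129348223733))
cover (array([ 0.4007, -0.2537]), np.float64(-25.78566264218179), array([[ 0.9004,  0.435 ],
       [-0.435 ,  0.9004]]), np.float64(0.00026495410989443857))
handle [ 0.3989 -0.2573] goal [ 0.5062 -0.0895]
[ 0.4222 -0.249   0.2901] tool y yaw -66.9175695677942 [-0.6748  0.1162  1.5681 -0.0002  1.4556  0.4931]
to [ 0.3989 -0.2573  0.287 ] shares [-0.098 -0.006  0.012]
to [ 0.3989 -0.2573  0.11  ] shares [-0.    -0.001  0.708]
```

```bash

python3 -m jog '[{"dx":-0.098,"dy":-0.006,"dz":0.1,"ax":0,"ay":0,"az":-0.457,"grip":0},{"dx":-0.098,"dy":-0.006,"dz":0.2,"ax":0,"ay":0,"az":-0.457,"grip":0},{"dx":-0.098,"dy":-0.006,"dz":0.3,"ax":0,"ay":0,"az":-0.457,"grip":0},{"dx":-0.098,"dy":-0.006,"dz":0.3,"ax":0,"ay":0,"az":-0.457,"grip":0},{"dx":-0.098,"dy":-0.006,"dz":0.3,"ax":0,"ay":0,"az":-0.457,"grip":0}]'
python3 -m jog '[{"dx":0,"dy":0,"dz":0,"ax":0,"ay":0,"az":-0.06,"grip":0},{"dx":0,"dy":0,"dz":0,"ax":0,"ay":0,"az":-0.06,"grip":0},{"dx":0,"dy":0,"dz":0,"ax":0,"ay":0,"az":-0.06,"grip":0}]'
python3 - <<'E'
from h import *
s=manip.get_state();M=rot(s['ee_rot']);print(s['position'],s['clock'],'tool y yaw',np.degrees(np.arctan2(M[1,1],M[0,1])),s['width'])
d=snap('wrist','w1'); print(proj(d,[[.3989,-.2573,.052]]))
E
```

```text
clock: 4.0
position: [0.398, -0.2572, 0.2108]
ee_rot: [-0.002, 0.87, 0.494, -0.001]
contact_force: [-0.3, 0.3, 0.7]
width: 0.0424
gripper_force: 0.0
clock: 4.25
position: [0.3993, -0.2584, 0.2125]
ee_rot: [-0.0, 0.848, 0.53, -0.0]
contact_force: [-0.6, 0.1, -0.2]
width: 0.0426
gripper_force: 0.0
[ 0.39934223 -0.25840392  0.21245338] 4.25 tool y yaw -25.929190492953087 0.04260652585890994
[[315.6099973  218.92204387]]
```

View pics/w1.png

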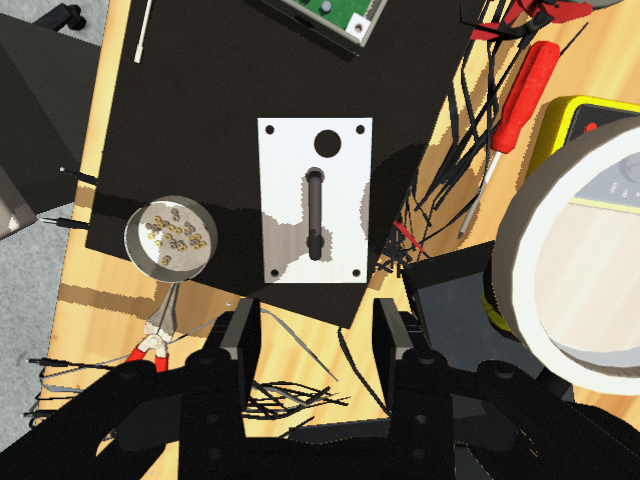

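The wrist view shows the bar running from (316,173) to (315,258), centred on the prediction (316,219). The head at the right edge is clear of the fingers, so I'll descend and grip.

```bash

python3 -m jog '[{"dx":0,"dy":0,"dz":0.12,"ax":0,"ay":0,"az":0,"grip":0},{"dx":0,"dy":0,"dz":0.24,"ax":0,"ay":0,"az":0,"grip":0},{"dx":0,"dy":0,"dz":0.36,"ax":0,"ay":0,"az":0,"grip":0},{"dx":0,"dy":0,"dz":0.48,"ax":0,"ay":0,"az":0,"grip":0},{"dx":0,"dy":0,"dz":0.58,"ax":0,"ay":0,"az":0,"grip":0}]'
python3 -m jog '[{"dx":0,"dy":0,"dz":0.06,"ax":0,"ay":0,"az":0,"grip":0},{"dx":0,"dy":0,"dz":0.138,"ax":0,"ay":0,"az":0,"grip":0},{"dx":0,"dy":0,"dz":0.138,"ax":0,"ay":0,"az":0,"grip":-0.3},{"dx":0,"dy":0,"dz":0.138,"ax":0,"ay":0,"az":0,"grip":-1},{"dx":0,"dy":0,"dz":0.138,"ax":0,"ay":0,"az":0,"grip":-1}]' 80
python3 -m jog '[{"dx":0,"dy":0,"dz":0,"ax":0,"ay":0,"az":0,"grip":-1},{"dx":0,"dy":0,"dz":0,"ax":0,"ay":0,"az":0,"grip":-1},{"dx":0,"dy":0,"dz":0,"ax":0,"ay":0,"az":0,"grip":-1}]'
```

```text
clock: 4.72
position: [0.3992, -0.2586, 0.0659]
ee_rot: [-0.0, 0.848, 0.531, -0.0]
contact_force: [-0.6, -0.3, -0.6]
width: 0.0423
gripper_force: 0.0
clock: 5.13
position: [0.4, -0.2594, 0.0336]
ee_rot: [0.0, 0.847, 0.531, 0.0]
contact_force: [-1.5, -0.0, -1.9]
width: 0.0082
gripper_force: 80.0
clock: 5.38
position: [0.4003, -0.2596, 0.0336]
ee_rot: [0.001, 0.847, 0.531, 0.0]
contact_force: [0.4, -1.0, -0.3]
width: 0.0079
gripper_force: 78.2
```

```bash

python3 -m jog '[{"dx":0,"dy":0,"dz":-0.06,"ax":0,"ay":0,"az":0,"grip":-1},{"dx":0,"dy":0,"dz":-0.15,"ax":0,"ay":0,"az":0,"grip":-1},{"dx":0,"dy":0,"dz":-0.25,"ax":0,"ay":0,"az":0,"grip":-1},{"dx":0,"dy":0,"dz":-0.35,"ax":0,"ay":0,"az":0,"grip":-1},{"dx":0,"dy":0,"dz":-0.4,"ax":0,"ay":0,"az":0,"grip":-1}]'
python3 - <<'E'
from h import *
s=manip.get_state();M=rot(s['ee_rot']);print(s['width'],M.round(4))
shares([(.505,-.0904,.133)])
E
```

```text
clock: 5.8
position: [0.401, -0.2603, 0.136]
ee_rot: [0.003, 0.847, 0.531, 0.001]
contact_force: [1.7, -0.3, -1.4]
width: 0.0085
gripper_force: 78.4
0.008542334052359081 [[ 0.4357  0.9001  0.0039]
 [ 0.9001 -0.4357 -0.0035]
 [-0.0015  0.0051 -1.    ]]
to [ 0.505  -0.0904  0.133 ] shares [0.793 0.078 0.011]
```

```bash

python3 -m jog '[{"dx":0.13,"dy":0.015,"dz":0.01,"ax":0,"ay":0,"az":0.06,"grip":-1},{"dx":0.27,"dy":0.03,"dz":0.01,"ax":0,"ay":0,"az":0.12,"grip":-1},{"dx":0.41,"dy":0.045,"dz":0.01,"ax":0,"ay":0,"az":0.18,"grip":-1},{"dx":0.55,"dy":0.06,"dz":0.01,"ax":0,"ay":0,"az":0.24,"grip":-1},{"dx":0.67,"dy":0.07,"dz":0.01,"ax":0,"ay":0,"az":0.304,"grip":-1}]'
python3 - <<'E'
from h import *
s=manip.get_state();M=rot(s['ee_rot']);print(s['position'],'tool y yaw',np.degrees(np.arctan2(M[1,1],M[0,1])),s['qpos'])
shares([(.505,-.0904,.133)])
E
```

```text
clock: 6.22
position: [0.4895, -0.1143, 0.1308]
ee_rot: [0.0, 0.95, 0.313, 0.001]
contact_force: [-0.3, 0.4, -2.2]
width: 0.0086
gripper_force: 78.3
[ 0.48947464 -0.11429686  0.13081442] tool y yaw -53.46921521760666 [-3.68284007e-01  2.47960625e-01  1.81415673e+00  5.77203164e-04
  1.07820101e+00  5.64656757e-01]
to [ 0.505  -0.0904  0.133 ] shares [ 0.107 -0.04  -0.009]
```

```bash

python3 -m jog '[{"dx":0.05,"dy":-0.02,"dz":0,"ax":0,"ay":0,"az":0,"grip":-1},{"dx":0.107,"dy":-0.04,"dz":0,"ax":0,"ay":0,"az":0,"grip":-1},{"dx":0.107,"dy":-0.04,"dz":0.03,"ax":0,"ay":0,"az":0,"grip":-1},{"dx":0.107,"dy":-0.04,"dz":0.06,"ax":0,"ay":0,"az":0,"grip":-1},{"dx":0.107,"dy":-0.04,"dz":0.06,"ax":0,"ay":0,"az":0,"grip":-1}]'
python3 - <<'E'
from h import *
d=snap('wrist','w2'); t=snap('top','t3')
b=np.vstack([cv2.resize(d['img'],(400,300)),cv2.resize(t['img'],(400,300))]);cv2.imwrite('pics/wt.png',np.hstack([cv2.resize(d['img'],(500,375)),cv2.resize(t['img'][150:330,180:420],(300,225)).repeat(1,0) if 0 else cv2.copyMakeBorder(cv2.resize(t['img'][170:310,220:360],(300,300)),0,75,0,0,cv2.BORDER_CONSTANT)])[:,:,::-1])
E
```

```text
clock: 6.63
position: [0.5021, -0.092, 0.1136]
ee_rot: [-0.001, 0.949, 0.316, -0.002]
contact_force: [-0.4, 0.7, -2.1]
width: 0.0087
gripper_force: 78.2
```

View pics/wt.png

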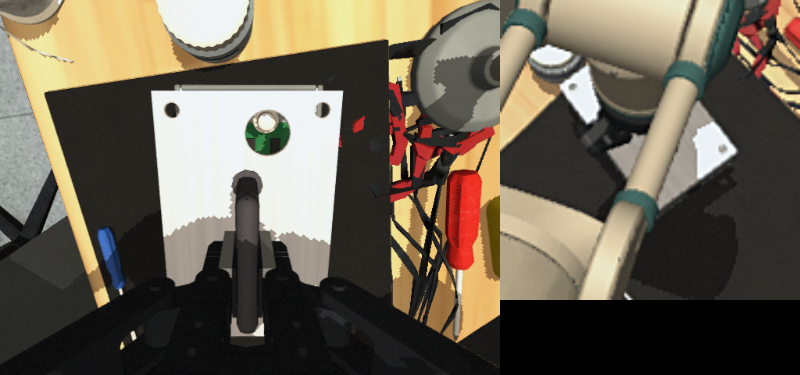

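The wrist half shows the screw holes at wrist pixels ~(219,141) and (412,140), and the coax tip at (340,155) inside the big hole at (342,169). The top half shows two diagonal holes at ~(324,239) and (254,211). I'll measure both numerically.

```bash
cat > meas.py <<'E'
from h import *
import sys
np.set_printoptions(precision=4,suppress=True)
L={1:(-.036,-.061),2:(.036,-.061),3:(.036,.061),4:(-.036,.061),5:(.01,.05)}
case=(np.array([.5094,-.0871]),-53.17)
def hole(im,c,r):
    x,y=map(int,np.round(c)); g=cv2.cvtColor(im,cv2.COLOR_RGB2GRAY)[y-r:y+r+1,x-r:x+r+1].astype(float)
    m=(g<(g.max()+g.min())/2).astype(np.uint8); n,lab,st,ce=cv2.connectedComponentsWithStats(m)
    if n<2: return None
    i=min(range(1,n),key=lambda k:np.hypot(*(ce[k]-r))); w=(lab==i)*(g.max()-g)
    w=np.where(cv2.dilate((lab==i).astype(np.uint8),np.ones((3,3)))>0,g.max()-g,0)
    yy,xx=np.mgrid[:2*r+1,:2*r+1]; return [(w*xx).sum()/w.sum()+x-r,(w*yy).sum()/w.sum()+y-r,st[i,4]]
def run(wf,tf,h2,h4,a4,a3):
    s=manip.get_state(); zt=s['position'][2]-.0336+.020
    t=load(tf); q=[hole(t['img'],h2,5),hole(t['img'],h4,5)]; print('top holes',q)
    c=fit([L[2],L[4]],onz(t,[p[:2] for p in q],zt)); print('TOP cover-case xy',c[0]-case[0],'dyaw',c[1]-case[1],'res',c[3])
    w=load(wf); q=[hole(w['img'],a4,14),hole(w['img'],a3,14)]; print('wrist holes',q)
    c=fit([L[4],L[3]],onz(w,[p[:2] for p in q],zt)); print('WRIST cover',c[0],c[1],'res',c[3]); 
    return c,w
E
python3 - <<'E'
from meas import *
c,w=run('w2','t3',(323.6,239.1),(254.1,211.1),(219,141),(412,140))
cx=onz(w,[[340,155]],.078)[0,:2]; print('coax minus hole5',cx-(c[2]@L[5]+c[0]), 'in cover frame',c[2].T@(cx-(c[2]@L[5]+c[0])))
s=manip.get_state();M=rot(s['ee_rot']);print(s['position'],'tool y yaw',np.degrees(np.arctan2(M[1,1],M[0,1])),'tilt z',M[:,2])
E
```

```text
top holes [[np.float64(324.1495877502945), np.float64(238.63957597173146), np.int32(2)], [np.float64(253.36787974683546), np.float64(210.01503164556962), np.int32(6)]]
TOP cover-case xy [-0.0023 -0.0023] dyaw 0.3534983556913929 res 0.0008245354377627301
wrist holes [[np.float64(219.44173475355794), np.float64(140.5769101253035), np.int32(268)], [np.float64(414.97275945888816), np.float64(140.50412175015853), np.int32(181)]]
WRIST cover [ 0.5062 -0.0888] -53.09844415136734 res 5.201506855554219e-05
coax minus hole5 [0.0028 0.0025] in cover frame [-0.0003  0.0038]
[ 0.5028 -0.0927  0.1146] tool y yaw -53.24157723483669 tilt z [-0.002   0.0002 -1.    ]
```

```bash

python3 -m jog '[{"dx":0.014,"dy":-0.002,"dz":0,"ax":0,"ay":0,"az":0,"grip":-1},{"dx":0.014,"dy":-0.002,"dz":0.03,"ax":0,"ay":0,"az":0,"grip":-1},{"dx":0.014,"dy":-0.002,"dz":0.07,"ax":0,"ay":0,"az":0,"grip":-1},{"dx":0.014,"dy":-0.002,"dz":0.1,"ax":0,"ay":0,"az":0,"grip":-1},{"dx":0.014,"dy":-0.002,"dz":0.12,"ax":0,"ay":0,"az":0,"grip":-1}]'
python3 -m jog '[{"dx":0,"dy":0,"dz":0,"ax":0,"ay":0,"az":0,"grip":-1},{"dx":0,"dy":0,"dz":0,"ax":0,"ay":0,"az":0,"grip":-1},{"dx":0,"dy":0,"dz":0,"ax":0,"ay":0,"az":0,"grip":-1}]'
python3 - <<'E'
from meas import *
d=snap('wrist','w3'); t=snap('top','t4')
s=manip.get_state();z=s['position'][2]-.0336+.02;M=rot(s['ee_rot']);print(s['position'],M[:,2])
c,w=run('w3','t4',(323.6,240.5),(254.5,211.5),(219,141),(414,140))
I=d['img']; cr=lambda x,y,r,n:cv2.resize(I[y-r:y+r,x-r:x+r],(n,n),interpolation=cv2.INTER_CUBIC)
T=t['img'][170:290,235:355]
out=np.hstack([cr(219,141,25,260),cr(342,165,40,260),cr(414,141,25,260)])
low=np.hstack([cv2.resize(T,(300,300),interpolation=cv2.INTER_CUBIC),cv2.resize(I,(400,300)),np.zeros((300,80,3),np.uint8)])
cv2.imwrite('pics/f1.png',np.vstack([out,low])[:,:,::-1])
E
```

```text
clock: 7.15
position: [0.5054, -0.0895, 0.0837]
ee_rot: [-0.001, 0.949, 0.316, -0.001]
contact_force: [0.5, -0.1, -2.2]
width: 0.0083
gripper_force: 78.3
clock: 7.4
position: [0.5067, -0.0897, 0.0853]
ee_rot: [0.0, 0.949, 0.316, 0.0]
contact_force: [0.7, 0.0, -2.4]
width: 0.0086
gripper_force: 78.3
[ 0.5068 -0.0897  0.0856] [ 0.0009 -0.0004 -1.    ]
top holes [[np.float64(321.96849474912483), np.float64(239.81330221703618), np.int32(1)], [np.float64(253.63894389438946), np.float64(211.13333333333333), np.int32(5)]]
TOP cover-case xy [0.0011 0.0006] dyaw -0.3943816619424325 res 0.0005100880380392858
wrist holes [[np.float64(214.07618981833252), np.float64(140.36444014643916), np.int32(73)], [np.float64(417.1029776674938), np.float64(140.96795770849067), np.int32(96)]]
WRIST cover [ 0.5103 -0.0858] -53.30321566968845 res 0.0012291302136331062
```

View pics/f1.png

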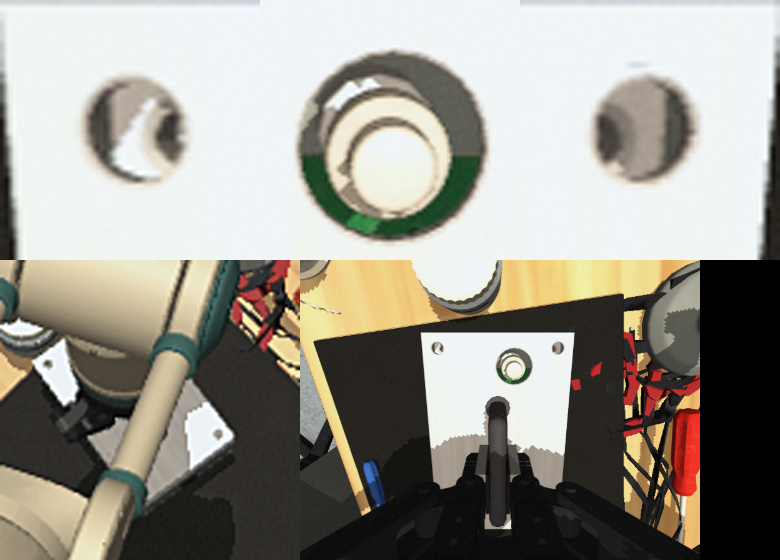

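The view shows both far threads inside the cover's screw holes, symmetric left and right: holes at wrist px (220,140.8) and (413,140.6), threads at (227,142) and (406.7,142). The coax tip stands inside the big hole. One last numeric check of the offsets follows.

```bash
python3 - <<'E'
from meas import *
w=load('w3');s=manip.get_state()
for zt in [.070,.072]:
    c=fit([L[4],L[3]],onz(w,[[220,140.8],[413,140.6]],zt)); k=fit([L[4],L[3]],onz(w,[[227.1,142],[406.7,142]],.056))
    print(zt,'case-cover in cover frame',c[2].T@(k[0]-c[0]),'dyaw',k[1]-c[1],c[3],k[3])
    for u,z in ([342.9,176.7],.078),([340.5,172],.072):
        print(' coax',c[2].T@(onz(w,[u],z)[0,:2]-c[0])-L[5])
print(s['position'],s['contact_force'])
print('TOP thread/hole cov',fit([L[2],L[4]],onz(load('t4'),[[235+217/2.5,170+174/2.5],[235+48/2.5,170+104/2.5]],.0717)))
E
```

```text
0.07 case-cover in cover frame [ 0.0001 -0.0012] dyaw -0.057765624095516444 0.00012221639841540968 0.0005421205372648646
 coax [-0.0004 -0.0013]
 coax [-0.0009 -0.0004]
0.072 case-cover in cover frame [ 0.0001 -0.0013] dyaw -0.05776562409553776 0.00024605739940832677 0.0005421205372648646
 coax [-0.0004 -0.0014]
 coax [-0.0009 -0.0005]
[ 0.5068 -0.0897  0.0856] [-0.3451  0.2528 -2.354 ]
TOP thread/hole cov (array([ 0.5103, -0.0869]), np.float64(-53.29215181816527), array([[ 0.5977,  0.8017],
       [-0.8017,  0.5977]]), np.float64(0.00030876915312921804))
```

```bash

python3 -m jog '[{"dx":-0.004,"dy":0,"dz":0.006,"ax":0,"ay":0,"az":0,"grip":-1},{"dx":-0.004,"dy":0,"dz":0.006,"ax":0,"ay":0,"az":0,"grip":-1},{"dx":-0.004,"dy":0,"dz":0.006,"ax":0,"ay":0,"az":0,"grip":-1},{"dx":-0.004,"dy":0,"dz":0.006,"ax":0,"ay":0,"az":0,"grip":-1},{"dx":-0.004,"dy":0,"dz":0.006,"ax":0,"ay":0,"az":0,"grip":-1}]'
python3 -m jog '[{"dx":0,"dy":0,"dz":0,"ax":0,"ay":0,"az":0,"grip":-1},{"dx":0,"dy":0,"dz":0,"ax":0,"ay":0,"az":0,"grip":-1},{"dx":0,"dy":0,"dz":0,"ax":0,"ay":0,"az":0,"grip":-1},{"dx":0,"dy":0,"dz":0,"ax":0,"ay":0,"az":0,"grip":-1},{"dx":0,"dy":0,"dz":0,"ax":0,"ay":0,"az":0,"grip":-1}]'
python3 - <<'E'
from meas import *
w=snap('wrist','w4'); s=manip.get_state(); zt=s['position'][2]-.0336+.02; print(s['position'],zt)
g=w['img']; m=(cv2.cvtColor(g,cv2.COLOR_RGB2GRAY)>228).astype(np.uint8)
cs,_=cv2.findContours(m,cv2.RETR_CCOMP,cv2.CHAIN_APPROX_NONE)
q={}
for n,a in ((4,(220,141)),(3,(413,141)),(5,(342,170))):
    k=[c for c in cs if len(c)>15 and np.hypot(*(np.array(cv2.minEnclosingCircle(c)[0])-a))<8]
    for c in k: print(n,cv2.minEnclosingCircle(c))
E
```

```text
clock: 7.92
position: [0.5057, -0.0902, 0.0839]
ee_rot: [0.0, 0.949, 0.316, 0.0]
contact_force: [0.5, -0.1, -2.4]
width: 0.0081
gripper_force: 78.3
clock: 8.33
position: [0.5057, -0.0902, 0.0838]
ee_rot: [0.0, 0.949, 0.316, -0.0]
contact_force: [-1.1, -0.0, -2.1]
width: 0.0084
gripper_force: 78.3
[ 0.5057 -0.0902  0.0838] 0.07018864632941604
4 ((219.34616088867188, 140.65383911132812), 11.920071601867676)
3 ((412.5, 140.5), 11.85336971282959)
5 ((343.7289123535156, 174.08433532714844), 12.477401733398438)
5 ((342.0, 170.0), 18.027854919433594)
5 ((342.4042663574219, 169.82127380371094), 31.327205657958984)
```

```bash
python3 -c "
from rig import manip
print(manip.sign_off())"
```

```text
the job is handed in; nothing more can be done
None
```

I swung the magnifier head well clear of the case and handed the job in with the gripper still holding the cover level about 10 mm above the rim, coax up through the large hole and the screw holes within about 1 mm of the threads by my last measurements.

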